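# Hold the dosing funnel over the jar on the tared scale

### The job

Get the weighing place ready for filling: press the scale's tare key fully down and let it come up again while the funnel is still parked in its mug, and from start to finish let neither robot nor funnel touch the weighing pan or the open jar on it. Then lift the funnel out of the mug and carry it across the row of spice jars without upsetting the mug or pushing any jar about. Finish holding it still and upright, spout centred over the open jar and about 1 cm above its rim: do not put it down or let go, the program ends while it is held there ready for a colleague to pour.

Things in the scene. Friction and masses are not known exactly. Their poses are not given: they have to be found in the camera images.
- scale: Grey bench scale, fixed to the table, 220 (x) x 170 (y) mm, top of its base 31 mm above the table. Origin: centre of its underside on the table. Its -x edge, towards the robot, carries a dark display and the tare key; its x axis runs from that front lip to the back. It may be turned up to 0.25 rad and may stand left or right.
- weigh_pan: Square steel weighing pan of the scale, 152 (x) x 160 (y) mm, on a stiff spring (gives about 0.25 mm per newton). Origin 36 mm above the table, under the pan's centre; the pan's top face is 6 mm above the origin (42 mm above the table). Only the open jar may stand on it.
- tare_key (a joint): Travel of the tare key in m: 0 up, 0.004 fully down; pressed straight down against a spring, about 4 N at full travel.
- tare_key_top (a point): Centre of the tare key's flat top. The key is a light grey rounded bar, 24 (scale x) x 36 (scale y) mm, on the front lip of the scale at the right of the display (seen from the robot), 83 mm in front of the scale's origin and 33 mm to its -y side. Up, its top is 37 mm above the table and 6 mm above the lip.
- open_jar: Empty clear-glass jar with a paper band and no cap, loose, standing upright on the weighing pan: body 60 mm in diameter, neck 54 mm outside and 48 mm inside, 85 mm high. Origin: centre of its underside, z up. It stands within 16 mm of the pan's centre in x and 35 mm in y.
- jar_mouth (a point): Centre of the open jar's mouth, in the plane of its rim (85 mm above its underside, about 127 mm above the table).
- mug: White ceramic mug, loose, 95 mm high; round body 92 mm in diameter whose axis is 15.5 mm to the +y side of the body's origin; origin on the underside; its ear reaches to the -y side. The funnel is parked in its mouth.
- funnel: Stainless dosing funnel, loose, 0.06-0.13 kg (nearly all in the cone), 82 mm high: a cone 80 mm wide with a flat flange 103 mm across, spout 21 mm outside at the tip, one straight dark handle level from the flange. Origin: centre of the spout tip; z up its axis, handle along -x. Parked upright, cone in the mug, flange (73 mm above the tip) on the mug's rim, a few mm play; lifts straight out.
- funnel_grip (a point): Middle of the funnel's handle, 95 mm from the funnel's axis and 76.5 mm above the spout tip. The handle is a bar 14 mm wide (funnel y), 16 mm high (z) and 66 mm long (x); parked, this point is about 99 mm above the table. Pinch it across its width from above.
- spout_tip (a point): Centre of the spout's lower opening; same point as the funnel's origin.
- jar_a: Spice jar of the row, clear with red cap, 43 mm in diameter, 104 mm high, loose. Origin: centre of the underside.
- jar_b: Spice jar of the row with cream cap, 56 mm in diameter, 111 mm high, loose. Origin: centre of the underside.
- jar_c: Spice jar of the row with dark red cap, 51 mm in diameter, 103 mm high, loose. Origin: centre of the underside.
- jar_d: Short spice jar of the row with black cap, 51 mm in diameter, 81 mm high, loose. Origin: centre of the underside.
Things that resemble listed ones, but are neither listed nor needed, are in the scene too. What is shaped like the open_jar but blue or turquoise is not meant.

How it is judged:
By the outcome, as a careful person would: the job done as asked, in the order asked, and still so for the second after the job is handed in, while the arm keeps its last pose, push and grip.
It also fails if it takes over 61 s, if anything falls off the work surface, if the arm or the gripper's body presses on something with over 40 N, if the wrist force passes 120 N, or if a joint passes its speed limit or range.

### The arm

A 6-joint arm with a two-finger parallel gripper is mounted at the origin on a cart in front of the work surface, level with it; the furniture and walls round the work are solid. World frame = base frame: x ahead of the robot, y to its left, z up, the work surface at z = 0. Lengths are in m, angles in degrees, forces in N, time in s.
With the tool pointing down it reaches from about 0.275 to 0.975 m from the base axis. Payload 8.4 kg.
Tool frame: the origin (TCP) lies at the very end of the fingers, on their centre line; the grasp point (between the pads) lies 19 mm behind it (grip_depth is the distance from the TCP to the grasp point, in m); z points along the fingers, y is the line along which they close (so a half turn about z gives the same grasp; the last joint's range is limited). The gripper opens to 92 mm and grips with 3 to 60 N. Pads are 20 mm wide; open, the fingers measure 128 mm over their backs; the gripper's body (75 mm by 189 mm) begins 69 mm behind the grasp point.
Start: joints at [-75.883, 20.225, 93.587, -0, 66.188, -0.138], TCP at [0.154, -0.606, 0.215] pointing down, gripper open.
Joint ranges: [-150.9, 150.9], [-52.94, 120.26], [3.33, 152.33], [-74.26, 254.26], [0, 154.13], [-172.89, 172.89]. Speed limits (degrees/s): [127.2, 127.2, 159.86, 180, 180, 180].

### API

Orientations are given as a 3x3 rotation matrix whose columns are the frame's x, y, z axes.
In Python, from plant import observe, get_image, sign_off, cut_out, place_of, grip_depth gives the robot as it stands.
- The arm moves only by the tool drive_tool, never from a script. Its argument "plan" is a list of rows, each an object with "turn": the turn, a rotation vector about the tool's x, y, z each as a share of 4 degrees, from -1 to 1, a list of three; "slide": the shift along the tool's x, y, z each as a share of 0.02 m, from -1 to 1, a list of three; "claw": the opening, from -1 (shut) to 1 (fully open). A call has 1 to 20 rows; each row shifts and turns the commanded pose from where the row before left it, along the tool's axes as they then stand; what a row does not reach is not made up. A row lasts 1/12 s, in which the tool goes at most 41.7 mm and 7.16 degrees, less where a joint would pass 70% of its speed; a pose out of reach is approached as far as the arm can. A call with a number of a shift or a turn outside -1 to 1 is refused whole. A call with a gripper value outside its range is refused whole. The fingers move at their own pace and stop on an object; "squeeze" is the grip in N (left out, the last holds). Time passes only in rows, so rows that do not move let the fingers close. It gives the time, the measured TCP pose, the force, the opening and the grip force at its end, in the units of the state.
- observe(): the state, without advancing time (a new reading comes with each control period).
- get_image(name): name is "side" or "top" or "wrist"; returns a dict with "color" (400x640x3 uint8, red, green, blue), "fx", "fy", "cx", "cy" (pixels), "world_to_cam" (4x4, takes a point from world to camera coordinates); the wrist camera has in their place "hand_eye" (4x4, takes a point from camera to tool coordinates, whose origin is the TCP and whose axes are the flange's). Camera axes: x right, y down, z forward; pixel columns grow to the right and rows downward; lengths in m; the calibration is good to about 2 mm. A picture is of the moment at which its call begins: read the wrist's pose just before it. There is no depth.
- sign_off(): hands the job in; it is judged then, once.
Trained networks look in the newest picture that a camera, given by its name, has taken for a name from the list of things; names that differ only in an ending like _2 or _b are one class to them, and where a whole thing is asked for, a point or a joint stands for the part that bears it (a point fixed in the world has none). Each returns a list of dicts, best first, with "score" (0 to 1); they miss things now and then, are a little off and sometimes report something else, mostly with a low value. They report only what shows in the picture. A call takes as long as a camera call. They do not tell look-alikes from the thing itself.
- cut_out(camera, thing): "mask" (400x640 bool, what is visible of it).
- place_of(camera, thing): "point" ([x, y, z] in m, in world coordinates, good to about 4 mm: a listed point, or the origin of a listed thing).
The state is a dict: "t": time; "joints": joint angles; "qd": joint speeds; "effort": joint torques, N m; "eef_pos": TCP position; "tool_rot": TCP orientation; "contact_force": force on the tool from outside, world axes, zero at the start; "torque": the same for the moment, N m; "width": finger opening in m; "finger_force": force on a finger pad.
Only numpy, scipy, OpenCV 4.12 (cv2) and the standard library are available. Lean on these libraries where they do the work, as an engineer would, in place of code of your own. Each camera call takes 0.05 s, during which the arm holds its last target. There are 200 camera calls.

## Working session

There is one attempt and no reset: what is moved stays moved. The work goes in short steps, Python scripts to look and compute and a tool call to move; the robot and the scene stay as the last step left them, time stands still between calls to the robot, and variables do not carry over. Pictures are saved under pics/ and viewed, at most 10 in all, crops included, and the job is handed in when it is done.

Besides the shell and the picture viewer there is one more tool, called after ">>>" as a command line: name --argument value ..., lists and objects as JSON in quotes. drive_tool: Moves the arm, as the interface text tells. Its arguments: {"type":"object","properties":{"plan":{"type":"array"},"squeeze":{"type":"number"}},"required":["plan"]}

```bash
ls; mkdir -p pics; cat > h.py <<'E'
import numpy as np, cv2
from plant import *
def save(cam,fn):
    im=get_image(cam); cv2.imwrite('pics/'+fn,im['color'][:,:,::-1]); return im
def proj(im,p):
    q=im['world_to_cam']@np.r_[p,1]; return np.round([im['fx']*q[0]/q[2]+im['cx'],im['fy']*q[1]/q[2]+im['cy']],1)
E
python3 - <<'E'
from h import *
s=observe(); print({k:np.round(v,3).tolist() for k,v in s.items()}, grip_depth)
for c in ['top','side']:
    im=save(c,c+'0.png')
    print(c,np.round(np.linalg.inv(im['world_to_cam'])[:3,3],2))
    for t in ['scale','weigh_pan','tare_key_top','open_jar','jar_mouth','mug','funnel','funnel_grip','jar_a','jar_b','jar_c','jar_d']:
        for r in place_of(c,t)[:3]:
            print(t,round(r['score'],2),np.round(r['point'],3),proj(im,r['point']))
E
```

```text
pics
{'t': 0.0, 'joints': [-75.883, 20.261, 93.628, 0.002, 66.188, -0.137], 'qd': [-0.042, 0.13, -0.006, 0.032, -0.054, 0.076], 'effort': [0.002, -59.384, -33.421, 0.07, 0.024, -0.0], 'eef_pos': [0.154, -0.605, 0.214], 'tool_rot': [[0.969, 0.246, -0.0], [0.246, -0.969, 0.001], [0.0, -0.001, -1.0]], 'contact_force': [-0.52, 0.529, -0.463], 'torque': [-0.03, -0.03, -0.025], 'finger_force': 0.0, 'width': 0.092} 0.0187
top [ 0.32 -0.06  1.18]
scale 0.93 [ 0.548 -0.206 -0.001] [373.2 214.5]
scale 0.26 [0.527 0.234 0.024] [238.6 200.1]
weigh_pan 0.74 [ 0.577 -0.206  0.038] [376.3 203.8]
tare_key_top 0.67 [ 0.46  -0.246  0.039] [384.8 241.5]
open_jar 0.88 [ 0.459 -0.369  0.003] [420.7 248.6]
open_jar 0.74 [ 0.552 -0.385 -0.001] [427.9 221.4]
open_jar 0.66 [ 0.574 -0.181  0.044] [368.5 203.1]
jar_mouth 0.82 [ 0.46  -0.364  0.086] [426.8 245.9]
jar_mouth 0.74 [ 0.576 -0.178  0.127] [371.2 196.6]
jar_mouth 0.68 [ 0.552 -0.381  0.079] [434.1 216.9]
mug 0.64 [0.533 0.221 0.003] [244.4 200.2]
mug 0.29 [ 0.569  0.02  -0.   ] [306.2 198.6]
funnel 0.56 [0.53  0.238 0.019] [238.  199.2]
funnel_grip 0
[... 1063 characters left out ...]
.1]
jar_mouth 0.72 [ 0.46  -0.373  0.08 ] [308.8 298.9]
mug 0.96 [ 0.53   0.22  -0.002] [319.2 204.4]
funnel_grip 0.78 [0.438 0.2   0.099] [290.7 179.5]
jar_a 0.9 [0.481 0.007 0.   ] [308.6 236.2]
jar_a 0.75 [0.564 0.022 0.001] [336.6 232. ]
jar_a 0.74 [ 0.416  0.008 -0.002] [285.6 237.8]
jar_b 0.9 [0.481 0.007 0.   ] [308.6 236.2]
jar_b 0.75 [0.564 0.022 0.001] [336.6 232. ]
jar_b 0.74 [ 0.416  0.008 -0.002] [285.6 237.8]
jar_c 0.9 [0.481 0.007 0.   ] [308.6 236.2]
jar_c 0.75 [0.564 0.022 0.001] [336.6 232. ]
jar_c 0.74 [ 0.416  0.008 -0.002] [285.6 237.8]
jar_d 0.9 [0.481 0.007 0.   ] [308.6 236.2]
jar_d 0.75 [0.564 0.022 0.001] [336.6 232. ]
jar_d 0.74 [ 0.416  0.008 -0.002] [285.6 237.8]
```

View pics/top0.png

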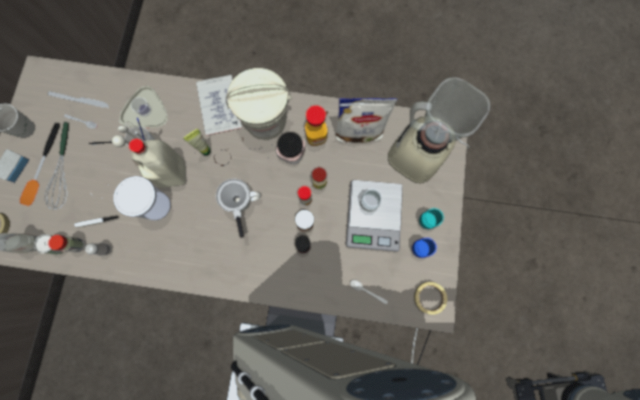

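View pics/side0.png

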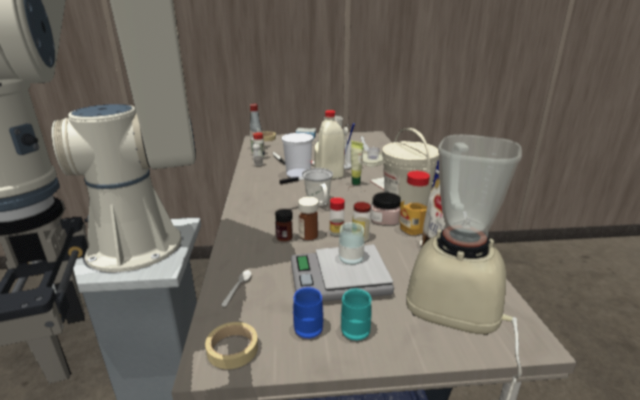

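Top view: open jar (clear) on the scale at (370,200), with two look-alikes, blue (424,248) and turquoise (431,218), rejected by colour. The key is at (387,241), the lighter square to the right of the green display (362,239). Mug with funnel is at (237,195), its handle at (240,228). Row: black (303,244), cream (305,219), red (305,193), dark red (318,177). The side view agrees: clear jar (350,240), blue (308,313), turquoise (356,315).

```bash
cat >> h.py <<'E'
def goto(target, yaw_deg=None):
    """world delta to target in tool axes (shares of 20 mm)"""
    s=observe(); R=np.array(s['tool_rot']); d=R.T@(np.array(target)-s['eef_pos'])
    print('mm tool',np.round(d*1000,1),'shares',np.round(d/0.02,2),'yaw now',np.round(np.degrees(np.arctan2(R[1,0],R[0,0])),2))
E
python3 - <<'E'
from h import *
im=get_image('wrist'); print(np.round(im['hand_eye'],3),im['fx'],im['fy'],im['cx'],im['cy'])
goto([0.43,-0.247,0.2])
# scale yaw from pan mask in top and side at z=.042
for c,t,z in [('top','weigh_pan',.042),('top','scale',.031),('side','scale',.031)]:
    im=get_image(c); m=cut_out(c,t)
    if not m: continue
    m=m[0]['mask']; h=cv2.findContours(m.astype('u1'),0,1)[0]; h=max(h,key=cv2.contourArea)[:,0,:]
    W=np.linalg.inv(im['world_to_cam']); r=np.c_[(h[:,0]-im['cx'])/im['fx'],(h[:,1]-im['cy'])/im['fy'],np.ones(len(h))]@W[:3,:3].T
    P=W[:3,3]+r*((z-W[2,3])/r[:,2:]); print(c,t,cv2.minAreaRect(P[:,:2].astype('f4')))
E
```

```text
[[ 0.001 -0.966 -0.258  0.072]
 [ 1.     0.001  0.     0.001]
 [-0.    -0.258  0.966 -0.169]
 [ 0.     0.     0.     1.   ]] 340.6933303673279 340.6933303673279 318.9642053558494 201.89297585652616
mm tool [ 355.9 -279.7   14.6] shares [ 17.8  -13.99   0.73] yaw now 14.25
top weigh_pan ((0.5742619633674622, -0.20542824268341064), (0.15193535387516022, 0.15972748398780823), 3.362933874130249)
top scale ((0.5433163642883301, -0.2051519900560379), (0.22453777492046356, 0.1728787124156952), 3.1495747566223145)
side scale ((0.5419163107872009, -0.21233098208904266), (0.22394435107707977, 0.2078956812620163), 3.482255697250366)
```

>>> drive_tool --plan '[{"slide": [0.97,-0.68,0.11],"turn": [0,0,0],"claw": -1},{"slide": [0.97,-0.68,0.11],"turn": [0,0,0],"claw": -1},{"slide": [0.97,-0.68,0.11],"turn": [0,0,0],"claw": -1},{"slide": [0.97,-0.68,0.11],"turn": [0,0,0],"claw": -1},{"slide": [0.97,-0.68,0.11],"turn": [0,0,0],"claw": -1},{"slide": [0.97,-0.68,0.11],"turn": [0,0,0],"claw": -1},{"slide": [0.97,-0.68,0.11],"turn": [0,0,0],"claw": -1},{"slide": [0.97,-0.68,0.11],"turn": [0,0,0],"claw": -1},{"slide": [0.97,-0.68,0.11],"turn": [0,0,0],"claw": -1},{"slide": [0.97,-0.68,0.11],"turn": [0,0,0],"claw": -1},{"slide": [0.97,-0.68,0.11],"turn": [0,0,0],"claw": -1},{"slide": [0.97,-0.68,0.11],"turn": [0,0,0],"claw": -1},{"slide": [0.97,-0.68,0.11],"turn": [0,0,0],"claw": -1},{"slide": [0.97,-0.68,0.11],"turn": [0,0,0],"claw": -1},{"slide": [0.97,-0.68,0.11],"turn": [0,0,0],"claw": -1},{"slide": [0.97,-0.68,0.11],"turn": [0,0,0],"claw": -1},{"slide": [0.97,-0.68,0.11],"turn": [0,0,0],"claw": -1},{"slide": [0.97,-0.68,0.11],"turn": [0,0,0],"claw": -1},{"slide": [0.97,-0.68,0.11],"turn": [0,0,0],"claw": -1},{"slide": [0.97,-0.68,0.11],"turn": [0,0,0],"claw": -1}]' --squeeze 20

```text
t: 3.32
eef_pos: [0.4637, -0.2456, 0.1706]
tool_rot: [[0.969, 0.246, 0.0], [0.246, -0.969, -0.0], [0.0, 0.0, -1.0]]
contact_force: [0.6, -0.7, 0.4]
width: 0.0004
finger_force: 0.0
```

>>> drive_tool --plan '[{"slide": [0,0,0],"turn": [0,0,0.9],"claw": -1},{"slide": [0,0,0],"turn": [0,0,0.9],"claw": -1},{"slide": [0,0,0],"turn": [0,0,0.9],"claw": -1},{"slide": [0,0,0],"turn": [0,0,0],"claw": -1},{"slide": [0,0,0],"turn": [0,0,0],"claw": -1},{"slide": [0,0,0],"turn": [0,0,0],"claw": -1}]'

```text
t: 3.82
eef_pos: [0.463, -0.2467, 0.1707]
tool_rot: [[0.998, 0.062, 0.0], [0.062, -0.998, -0.0], [0.0, 0.0, -1.0]]
contact_force: [1.1, -0.1, -0.4]
width: 0.0004
finger_force: 0.0
```

```bash
cat >> h.py <<'E'
def wrist(fn=None):
    s=observe(); im=get_image('wrist')
    T=np.eye(4); T[:3,:3]=s['tool_rot']; T[:3,3]=s['eef_pos']
    im['world_to_cam']=np.linalg.inv(T@im['hand_eye'])
    if fn: cv2.imwrite('pics/'+fn,im['color'][:,:,::-1])
    return im
def ray(im,uv,z):
    W=np.linalg.inv(im['world_to_cam']); r=W[:3,:3]@[(uv[0]-im['cx'])/im['fx'],(uv[1]-im['cy'])/im['fy'],1]
    return W[:3,3]+r*(z-W[2,3])/r[2]
E
python3 - <<'E'
from h import *
im=wrist('w1.png'); s=observe(); print(s['t'],np.round(s['eef_pos'],4),s['width'],np.round(s['contact_force'],2))
for t in ['tare_key_top','weigh_pan','scale','open_jar','jar_mouth']:
    for r in place_of('wrist',t)[:2]: print(t,round(r['score'],2),np.round(r['point'],4),proj(im,r['point']))
for r in cut_out('wrist','tare_key_top')[:1]:
    v,u=np.nonzero(r['mask']); print(len(u),u.mean(),v.mean(),u.min(),u.max(),v.min(),v.max())
goto([0.461,-0.246,0.06])
E
```

```text
3.8667 [ 0.4629 -0.2467  0.1707] 0.00017225469592888824 [-0.4  -0.43  0.54]
tare_key_top 0.6 [ 0.463  -0.2445  0.0355] [315.8 192.1]
weigh_pan 0.79 [ 0.5729 -0.2073  0.0405] [278.5  60.3]
scale 0.81 [ 0.5416 -0.2055  0.0021] [280.2 101.2]
open_jar 0.8 [ 0.4609 -0.3664  0.0034] [435.7 194.2]
open_jar 0.61 [ 0.5521 -0.3829 -0.0023] [465.  102.1]
jar_mouth 0.96 [ 0.4567 -0.3681  0.0887] [473.4 225.5]
jar_mouth 0.68 [ 0.5567 -0.3808  0.0807] [510.7  92.4]
1008 317.10019841269843 192.41865079365078 298 336 179 205
mm tool [ -1.9  -0.7 110.6] shares [-0.09 -0.04  5.53] yaw now 3.47
```

View pics/w1.png

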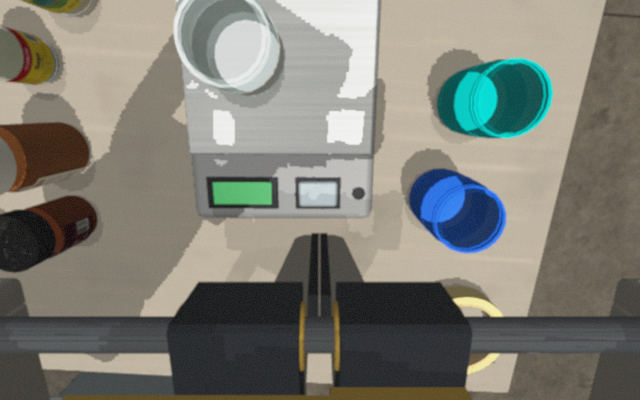

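Wrist view: the key is at (317,192), right of the green display (242,193), with the clear jar at (230,45) on the pan; the blue jar is at (458,210). The fingers are above the key.

>>> drive_tool --plan '[{"slide": [-0.1,-0.04,0.9],"turn": [0,0,0],"claw": -1},{"slide": [0,0,0.9],"turn": [0,0,0],"claw": -1},{"slide": [0,0,0.9],"turn": [0,0,0],"claw": -1},{"slide": [0,0,0.9],"turn": [0,0,0],"claw": -1},{"slide": [0,0,0.9],"turn": [0,0,0],"claw": -1},{"slide": [0,0,0.9],"turn": [0,0,0],"claw": -1},{"slide": [0,0,0.8],"turn": [0,0,0],"claw": -1},{"slide": [0,0,0],"turn": [0,0,0],"claw": -1},{"slide": [0,0,0],"turn": [0,0,0],"claw": -1},{"slide": [0,0,0],"turn": [0,0,0],"claw": -1}]'

```text
t: 5.0
eef_pos: [0.4614, -0.2462, 0.0473]
tool_rot: [[0.998, 0.06, 0.001], [0.06, -0.998, -0.0], [0.001, 0.0, -1.0]]
contact_force: [0.6, -0.4, 0.2]
width: 0.0007
finger_force: 0.0
```

>>> drive_tool --plan '[{"slide": [0,0,0.2],"turn": [0,0,0],"claw": -1},{"slide": [0,0,0.2],"turn": [0,0,0],"claw": -1},{"slide": [0,0,0.1],"turn": [0,0,0],"claw": -1},{"slide": [0,0,0],"turn": [0,0,0],"claw": -1},{"slide": [0,0,0],"turn": [0,0,0],"claw": -1},{"slide": [0,0,0],"turn": [0,0,0],"claw": -1}]'

```text
t: 5.5
eef_pos: [0.4611, -0.246, 0.0368]
tool_rot: [[0.998, 0.06, 0.0], [0.06, -0.998, -0.0], [0.0, 0.0, -1.0]]
contact_force: [0.2, -0.1, 0.7]
width: 0.0001
finger_force: 0.5
```

>>> drive_tool --plan '[{"slide": [0,0,0.1],"turn": [0,0,0],"claw": -1},{"slide": [0,0,0.1],"turn": [0,0,0],"claw": -1},{"slide": [0,0,0.05],"turn": [0,0,0],"claw": -1},{"slide": [0,0,0],"turn": [0,0,0],"claw": -1},{"slide": [0,0,0],"turn": [0,0,0],"claw": -1},{"slide": [0,0,0],"turn": [0,0,0],"claw": -1}]'

```text
t: 6.0
eef_pos: [0.4612, -0.2461, 0.0327]
tool_rot: [[0.998, 0.06, 0.001], [0.06, -0.998, -0.0], [0.001, 0.0, -1.0]]
contact_force: [-4.5, 2.0, 17.5]
width: 0.0002
finger_force: 9.4
```

The key bottomed out at 0.0327 with 17.5 N, well above 4 N. I'll release it, rise, and go to the funnel handle.

>>> drive_tool --plan '[{"slide": [0,0,-0.3],"turn": [0,0,0],"claw": -1},{"slide": [0,0,-0.7],"turn": [0,0,0],"claw": -1},{"slide": [0,0,-1],"turn": [0,0,0],"claw": -1},{"slide": [0,0,-1],"turn": [0,0,0],"claw": -1},{"slide": [0,0,-1],"turn": [0,0,0],"claw": -1},{"slide": [0,0,-1],"turn": [0,0,0],"claw": -1},{"slide": [0,0,-1],"turn": [0,0,0],"claw": -1},{"slide": [0,0,-1],"turn": [0,0,0],"claw": -1},{"slide": [0,0,-1],"turn": [0,0,0],"claw": -1},{"slide": [0,0,-1],"turn": [0,0,0],"claw": -1},{"slide": [0,0,-1],"turn": [0,0,0],"claw": -1},{"slide": [0,0,0],"turn": [0,0,0],"claw": -1}]'

```text
t: 7.0
eef_pos: [0.4626, -0.2468, 0.2351]
tool_rot: [[0.998, 0.06, 0.005], [0.06, -0.998, -0.003], [0.005, 0.003, -1.0]]
contact_force: [0.3, -0.1, 0.6]
width: 0.0002
finger_force: 0.0
```

>>> drive_tool --plan '[{"slide": [0,-1,0],"turn": [0,0,0],"claw": 1},{"slide": [0,-1,0],"turn": [0,0,0],"claw": 1},{"slide": [0,-1,0],"turn": [0,0,0],"claw": 1},{"slide": [0,-1,0],"turn": [0,0,0],"claw": 1},{"slide": [0,-1,0],"turn": [0,0,0],"claw": 1},{"slide": [0,-1,0],"turn": [0,0,0],"claw": 1},{"slide": [0,-1,0],"turn": [0,0,0],"claw": 1},{"slide": [0,-1,0],"turn": [0,0,0],"claw": 1},{"slide": [0,-1,0],"turn": [0,0,0],"claw": 1},{"slide": [0,-1,0],"turn": [0,0,0],"claw": 1},{"slide": [0,-1,0],"turn": [0,0,0],"claw": 1},{"slide": [0,-1,0],"turn": [0,0,0],"claw": 1},{"slide": [0,-1,0],"turn": [0,0,0],"claw": 1},{"slide": [0,-1,0],"turn": [0,0,0],"claw": 1},{"slide": [0,-1,0],"turn": [0,0,0],"claw": 1},{"slide": [0,-1,0],"turn": [0,0,0],"claw": 1},{"slide": [0,-1,0],"turn": [0,0,0],"claw": 1},{"slide": [0,-1,0],"turn": [0,0,0],"claw": 1},{"slide": [0,-1,0],"turn": [0,0,0],"claw": 1},{"slide": [0,-1,0],"turn": [0,0,0],"claw": 1}]'

```text
t: 8.67
eef_pos: [0.4361, 0.1542, 0.2305]
tool_rot: [[0.998, 0.06, -0.001], [0.06, -0.998, -0.0], [-0.001, 0.0, -1.0]]
contact_force: [0.4, 0.1, 0.6]
width: 0.0918
finger_force: 0.0
```

>>> drive_tool --plan '[{"slide": [0,-1,0],"turn": [0,0,-0.6],"claw": 1},{"slide": [0,-1,0],"turn": [0,0,-0.9],"claw": 1},{"slide": [0,0,0],"turn": [0,0,-0.9],"claw": 1},{"slide": [0,0,0],"turn": [0,0,-0.9],"claw": 1},{"slide": [0,0,0],"turn": [0,0,-0.9],"claw": 1},{"slide": [0,0,0],"turn": [0,0,-0.9],"claw": 1},{"slide": [0,0,0],"turn": [0,0,0],"claw": 1},{"slide": [0,0,0],"turn": [0,0,0],"claw": 1},{"slide": [0,0,0],"turn": [0,0,0],"claw": 1}]'

```text
t: 9.42
eef_pos: [0.4333, 0.1931, 0.2311]
tool_rot: [[0.915, 0.402, -0.001], [0.402, -0.915, -0.0], [-0.001, -0.0, -1.0]]
contact_force: [-0.1, -0.0, -0.9]
width: 0.0919
finger_force: 0.0
```

```bash
cat > f.py <<'E'
from h import *
import sys
im=wrist(sys.argv[1]); s=observe(); print(s['t'],np.round(s['eef_pos'],4),np.round(s['width'],3))
np.save('P.npy',im['world_to_cam'])
for t in ['funnel_grip','funnel','mug','spout_tip']:
    for r in place_of('wrist',t)[:2]: print(t,round(r['score'],2),np.round(r['point'],4),proj(im,r['point']))
for t in ['funnel_grip','mug','funnel']:
  for r in cut_out('wrist',t)[:1]:
    v,u=np.nonzero(r['mask']); print(t,len(u),u.mean(),v.mean(),u.min(),u.max(),v.min(),v.max())
    cv2.imwrite('pics/m_%s_%s'%(t,sys.argv[1]),r['mask'].astype('u1')*255)
goto([0.4385,0.197,0.08])
E
python3 f.py w2.png
```

```text
9.4667 [0.4334 0.1931 0.2312] 0.092
funnel_grip 0.62 [0.4382 0.2    0.0968] [313.5 184.4]
funnel 0.22 [0.563  0.019  0.0033] [503.5 132.1]
mug 0.9 [0.5343 0.2184 0.0033] [334.4  82. ]
spout_tip 0.67 [0.5251 0.2361 0.0205] [316.2  81.9]
funnel_grip 14305 316.7972736805313 81.90555749737854 255 379 5 225
mug 581 357.81411359724615 85.25473321858864 308 397 73 96
funnel 14325 316.8012565445026 81.86087260034904 254 379 5 226
mm tool [  6.   -1.5 151.6] shares [ 0.3  -0.07  7.58] yaw now 23.84
```

View pics/w2.png

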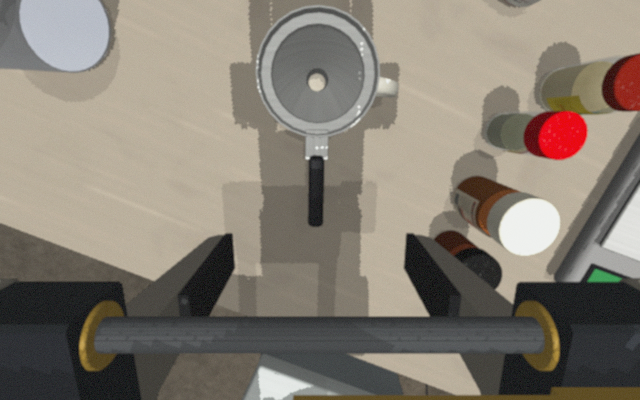

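Wrist view: the funnel is in the mug (317,80), with a dark handle running straight down the image from (316,157) to (316,226), so the yaw matches. The mug's ear is at (388,87), and the spice jars are to the right, clear of the fingers. I'll descend part way for a second view to get the height.

>>> drive_tool --plan '[{"slide": [0,0,1],"turn": [0,0,0],"claw": 1},{"slide": [0,0,1],"turn": [0,0,0],"claw": 1},{"slide": [0,0,1],"turn": [0,0,0],"claw": 1},{"slide": [0,0,0.5],"turn": [0,0,0],"claw": 1},{"slide": [0,0,0],"turn": [0,0,0],"claw": 1},{"slide": [0,0,0],"turn": [0,0,0],"claw": 1},{"slide": [0,0,0],"turn": [0,0,0],"claw": 1}]'

```text
t: 10.4
eef_pos: [0.4343, 0.1935, 0.1625]
tool_rot: [[0.915, 0.404, 0.001], [0.404, -0.915, 0.001], [0.001, 0.0, -1.0]]
contact_force: [0.7, -0.4, 0.9]
width: 0.0922
finger_force: 0.0
```

```bash
cat > g.py <<'E'
from h import *
P1=np.load('P.npy'); a=cv2.imread('pics/w2.png'); im=wrist('w3.png'); b=cv2.imread('pics/w3.png'); s=observe()
def handle(c,lo,hi,r1):
    g=(c.max(2)<50).astype('u1'); g[:lo]=0; g[r1:]=0; g[:,:260]=0; g[:,380:]=0
    n,l,st,ce=cv2.connectedComponentsWithStats(g); i=1+np.argmax(st[1:,4]); print(st[i],ce[i].round(1)); x,y,w,h,_=st[i]
    return np.array([[ce[i][0],y],[ce[i][0],y+h]],float)
A=handle(a,140,0,232); B=handle(b,120,0,330)
K=np.array([[im['fx'],0,im['cx']],[0,im['fy'],im['cy']],[0,0,1]])
X=cv2.triangulatePoints(K@P1[:3],K@im['world_to_cam'][:3],A.T,B.T); X=X[:3]/X[3]; print('handle ends',X.T.round(4))
for uv in [A[0],A[1]]: print('1@.107',ray({**im,'world_to_cam':P1},uv,.107).round(4))
for uv in [B[0],B[1]]: print('2@.107',ray(im,uv,.107).round(4))
for r in place_of('wrist','funnel_grip')[:1]: print(r['score'],np.round(r['point'],4))
print(s['t'],np.round(s['eef_pos'],4)); goto([0.4385,0.197,0.08])
E
python3 g.py
```

```text
[309 157  14  69 850] [315.5 193.4]
[ 306  170   19   88 1543] [314.7 213.6]
handle ends [[0.4581 0.2071 0.0675]
 [0.4036 0.1828 0.1006]]
1@.107 [0.463  0.2088 0.107 ]
1@.107 [0.4056 0.1836 0.107 ]
2@.107 [0.4644 0.2094 0.107 ]
2@.107 [0.4063 0.1838 0.107 ]
0.55 [0.4388 0.2022 0.097 ]
10.45 [0.4344 0.1935 0.1627]
mm tool [ 5.  -1.5 82.7] shares [ 0.25 -0.07  4.13] yaw now 23.86
```

>>> drive_tool --plan '[{"slide": [0.2,-0.1,0.8],"turn": [0,0,0.0],"claw": 1},{"slide": [0,0,0.8],"turn": [0,0,0],"claw": 1},{"slide": [0,0,0.8],"turn": [0,0,0],"claw": 1},{"slide": [0,0,0.8],"turn": [0,0,0],"claw": 1},{"slide": [0,0,0.8],"turn": [0,0,0],"claw": 1},{"slide": [0,0,0.1],"turn": [0,0,0],"claw": 1},{"slide": [0,0,0],"turn": [0,0,0],"claw": 1},{"slide": [0,0,0],"turn": [0,0,0],"claw": 1},{"slide": [0,0,0],"turn": [0,0,0],"claw": -0.6},{"slide": [0,0,0],"turn": [0,0,0],"claw": -0.6},{"slide": [0,0,0],"turn": [0,0,0],"claw": -0.6},{"slide": [0,0,0],"turn": [0,0,0],"claw": -0.6},{"slide": [0,0,0],"turn": [0,0,0],"claw": -0.6},{"slide": [0,0,0],"turn": [0,0,0],"claw": -0.6}]' --squeeze 10

```text
t: 11.67
eef_pos: [0.4365, 0.1967, 0.0797]
tool_rot: [[0.915, 0.404, 0.0], [0.404, -0.915, 0.0], [0.0, -0.0, -1.0]]
contact_force: [0.5, 0.4, -0.0]
width: 0.0541
finger_force: 0.0
```

```bash
python3 g.py; python3 - <<'E'
from h import *
for c in ['top','side']:
    get_image(c)
    for t in ['funnel_grip','spout_tip','mug']:
        for r in place_of(c,t)[:1]: print(c,t,round(r['score'],2),np.round(r['point'],4))
E
```

```text
[309 157  14  69 850] [315.5 193.4]
[ 303  207   30  111 3009] [317.1 261.4]
handle ends [[0.461  0.208  0.0904]
 [0.3954 0.1793 0.0746]]
1@.107 [0.463  0.2088 0.107 ]
1@.107 [0.4056 0.1836 0.107 ]
2@.107 [0.4654 0.2098 0.107 ]
2@.107 [0.4153 0.1877 0.107 ]
0.85 [0.4385 0.2041 0.0953]
11.7167 [0.4364 0.1967 0.0797]
mm tool [ 2.1  0.5 -0.4] shares [ 0.1   0.03 -0.02] yaw now 23.86
top funnel_grip 0.6 [0.4427 0.2003 0.0999]
top spout_tip 0.45 [0.5311 0.2349 0.0193]
top mug 0.59 [0.5302 0.2212 0.0026]
side funnel_grip 0.86 [0.4361 0.2009 0.0992]
side mug 0.97 [0.5326 0.2192 0.0031]
```

View pics/w3.png

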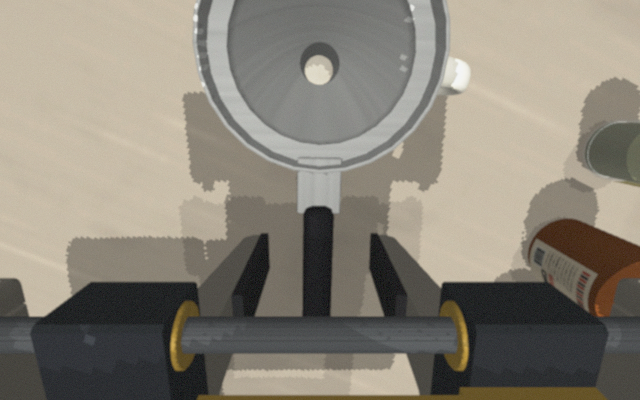

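Wrist view: the handle is centred between the pads (u≈317) and the funnel is seated, spout hole at (319,68). Closing now.

>>> drive_tool --plan '[{"slide": [0,0,0],"turn": [0,0,0],"claw": -1},{"slide": [0,0,0],"turn": [0,0,0],"claw": -1},{"slide": [0,0,0],"turn": [0,0,0],"claw": -1},{"slide": [0,0,0],"turn": [0,0,0],"claw": -1},{"slide": [0,0,0],"turn": [0,0,0],"claw": -1},{"slide": [0,0,0],"turn": [0,0,0],"claw": -1},{"slide": [0,0,0],"turn": [0,0,0],"claw": -1},{"slide": [0,0,0],"turn": [0,0,0],"claw": -1},{"slide": [0,0,0],"turn": [0,0,0],"claw": -1}]' --squeeze 10

```text
t: 12.92
eef_pos: [0.4364, 0.1966, 0.0796]
tool_rot: [[0.915, 0.404, -0.0], [0.404, -0.915, -0.0], [-0.0, -0.0, -1.0]]
contact_force: [0.4, -0.1, 0.1]
width: 0.0141
finger_force: 10.0
```

>>> drive_tool --plan '[{"slide": [0,0,0],"turn": [0,0,0],"claw": -1},{"slide": [0,0,0],"turn": [0,0,0],"claw": -1},{"slide": [0,0,0],"turn": [0,0,0],"claw": -1},{"slide": [0,0,0],"turn": [0,0,0],"claw": -1}]' --squeeze 50

```text
t: 13.25
eef_pos: [0.4364, 0.1967, 0.0796]
tool_rot: [[0.915, 0.404, -0.0], [0.404, -0.915, 0.0], [-0.0, -0.0, -1.0]]
contact_force: [-0.0, 0.7, 0.1]
width: 0.0134
finger_force: 50.0
```

>>> drive_tool --plan '[{"slide": [0,0,-0.2],"turn": [0,0,0],"claw": -1},{"slide": [0,0,-0.4],"turn": [0,0,0],"claw": -1},{"slide": [0,0,-0.5],"turn": [0,0,0],"claw": -1},{"slide": [0,0,-0.5],"turn": [0,0,0],"claw": -1},{"slide": [0,0,-0.5],"turn": [0,0,0],"claw": -1},{"slide": [0,0,-0.5],"turn": [0,0,0],"claw": -1},{"slide": [0,0,-0.5],"turn": [0,0,0],"claw": -1},{"slide": [0,0,-0.5],"turn": [0,0,0],"claw": -1},{"slide": [0,0,-0.5],"turn": [0,0,0],"claw": -1},{"slide": [0,0,-0.5],"turn": [0,0,0],"claw": -1},{"slide": [0,0,-0.5],"turn": [0,0,0],"claw": -1},{"slide": [0,0,-0.5],"turn": [0,0,0],"claw": -1},{"slide": [0,0,-0.5],"turn": [0,0,0],"claw": -1},{"slide": [0,0,-0.5],"turn": [0,0,0],"claw": -1},{"slide": [0,0,-0.5],"turn": [0,0,0],"claw": -1},{"slide": [0,0,-0.4],"turn": [0,0,0],"claw": -1},{"slide": [0,0,-0.2],"turn": [0,0,0],"claw": -1},{"slide": [0,0,0],"turn": [0,0,0],"claw": -1},{"slide": [0,0,0],"turn": [0,0,0],"claw": -1}]'

```text
t: 14.83
eef_pos: [0.4364, 0.1966, 0.2335]
tool_rot: [[0.915, 0.404, -0.0], [0.404, -0.915, -0.0], [-0.0, 0.0, -1.0]]
contact_force: [-0.1, 0.6, -1.5]
width: 0.0136
finger_force: 50.0
```

```bash
python3 - <<'E'
from h import *
s=observe();R=np.array(s['tool_rot']);G=np.array(s['eef_pos'])-R[:,2]*grip_depth
for c in ['top','side','wrist']:
    im=wrist('w4.png') if c=='wrist' else save(c,c+'1.png')
    for t in ['funnel_grip','spout_tip','mug']:
        for r in place_of(c,t)[:2]: print(c,t,round(r['score'],2),np.round(r['point'],4),proj(im,r['point']),'rel tool',np.round(R.T@(np.array(r['point'])-G),4))
a=cv2.imread('pics/side1.png')[80:280,180:480]; cv2.imwrite('pics/side1c.png',cv2.resize(a,(780,520),interpolation=cv2.INTER_CUBIC))
E
```

```text
top funnel_grip 0.57 [0.441  0.1969 0.2507] [228.  215.7] rel tool [0.0043 0.0016 0.0015]
top spout_tip 0.87 [0.5256 0.2356 0.1788] [226.5 188.8] rel tool [0.0974 0.0005 0.0734]
top spout_tip 0.28 [ 0.5727 -0.1774  0.0472] [367.5 203. ] rel tool [-0.0266  0.3972  0.205 ]
top mug 0.62 [ 0.5326  0.2224 -0.0008] [244.1 200.4] rel tool [0.0984 0.0154 0.253 ]
side funnel_grip 0.89 [0.436 0.197 0.254] [288. 132.] rel tool [-0.0002 -0.0005 -0.0018]
side funnel_grip 0.16 [ 0.5701 -0.2069  0.0357] [351.3 266.5] rel tool [-0.0409  0.4231  0.2165]
side spout_tip 0.6 [0.5258 0.2347 0.1727] [317.1 152.9] rel tool [0.0972 0.0014 0.0795]
side spout_tip 0.3 [ 0.5308  0.2155 -0.0012] [319.5 204.6] rel tool [0.094  0.0209 0.2534]
side mug 0.96 [0.533  0.2201 0.0016] [320.1 203.2] rel tool [0.0979 0.0176 0.2506]
wrist funnel_grip 0.95 [0.4405 0.198  0.2527] [318.8 257.8] rel tool [ 0.0043  0.0004 -0.0005]
wrist spout_tip 0.7 [0.523  0.2352 0.1746] [317.9  73.1] rel tool [ 0.0948 -0.0002  0.0776]
wrist mug 0.59 [0.5349 0.2188 0.0016] [336.1  85.6] rel tool [0.0991 0.0196 0.2506]
wrist mug 0.32 [ 0.4784  0.009  -0.0021] [471.7 202.9] rel tool [-0.0374  0.1886  0.2543]
```

View pics/side1c.png

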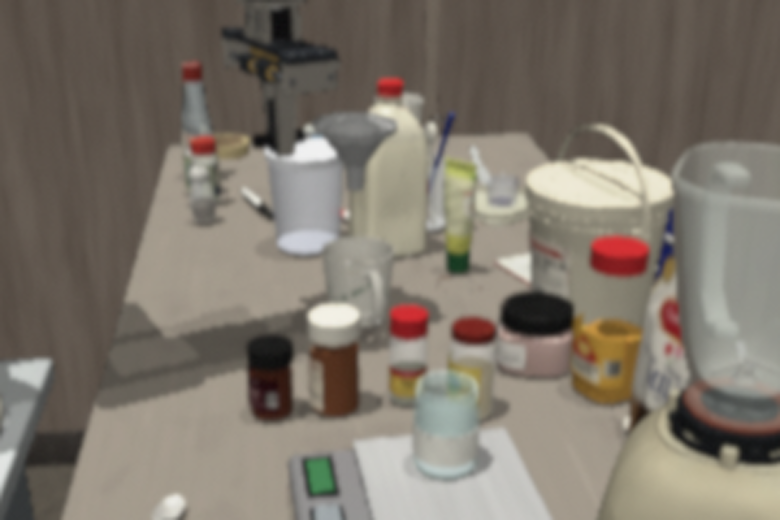

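Side crop: the funnel hangs upright and clear at (355,150), the mug is still standing at (358,290), and the row is undisturbed (270–475, 380). Carrying it across now.

>>> drive_tool --plan '[{"slide": [-0.07,0.25,0],"turn": [0,0,0],"claw": -1},{"slide": [-0.15,0.5,0],"turn": [0,0,0],"claw": -1},{"slide": [-0.24,0.75,0],"turn": [0,0,0],"claw": -1},{"slide": [-0.24,0.75,0],"turn": [0,0,0],"claw": -1},{"slide": [-0.24,0.75,0],"turn": [0,0,0],"claw": -1},{"slide": [-0.24,0.75,0],"turn": [0,0,0],"claw": -1},{"slide": [-0.24,0.75,0],"turn": [0,0,0],"claw": -1},{"slide": [-0.24,0.75,0],"turn": [0,0,0],"claw": -1},{"slide": [-0.24,0.75,0],"turn": [0,0,0],"claw": -1},{"slide": [-0.24,0.75,0],"turn": [0,0,0],"claw": -1},{"slide": [-0.24,0.75,0],"turn": [0,0,0],"claw": -1},{"slide": [-0.24,0.75,0],"turn": [0,0,0],"claw": -1},{"slide": [-0.24,0.75,0],"turn": [0,0,0],"claw": -1},{"slide": [-0.24,0.75,0],"turn": [0,0,0],"claw": -1},{"slide": [-0.24,0.75,0],"turn": [0,0,0],"claw": -1},{"slide": [-0.24,0.75,0],"turn": [0,0,0],"claw": -1},{"slide": [-0.24,0.75,0],"turn": [0,0,0],"claw": -1},{"slide": [-0.24,0.75,0],"turn": [0,0,0],"claw": -1},{"slide": [-0.24,0.75,0],"turn": [0,0,0],"claw": -1},{"slide": [-0.24,0.75,0],"turn": [0,0,0],"claw": -1}]'

```text
t: 17.1
eef_pos: [0.4682, -0.1023, 0.2336]
tool_rot: [[0.915, 0.404, -0.0], [0.404, -0.915, -0.0], [-0.0, 0.0, -1.0]]
contact_force: [0.6, 0.7, -1.1]
width: 0.0134
finger_force: 50.0
```

>>> drive_tool --plan '[{"slide": [-0.24,0.75,0],"turn": [0,0,0],"claw": -1},{"slide": [-0.24,0.75,0],"turn": [0,0,0],"claw": -1},{"slide": [-0.24,0.75,0],"turn": [0,0,0],"claw": -1},{"slide": [-0.24,0.75,0],"turn": [0,0,0],"claw": -1},{"slide": [-0.24,0.75,0],"turn": [0,0,0],"claw": -1},{"slide": [-0.24,0.75,0],"turn": [0,0,0],"claw": -1},{"slide": [-0.2,0.5,0],"turn": [0,0,0],"claw": -1},{"slide": [-0.1,0.2,0],"turn": [0,0,0],"claw": -1},{"slide": [0,0,0],"turn": [0,0,0],"claw": -1},{"slide": [0,0,0],"turn": [0,0,0],"claw": -1},{"slide": [0,0,0],"turn": [0,0,0],"claw": -1},{"slide": [0,0,0],"turn": [0,0,0],"claw": -1}]'

```text
t: 18.1
eef_pos: [0.4788, -0.2093, 0.2336]
tool_rot: [[0.914, 0.405, -0.0], [0.405, -0.914, 0.0], [-0.0, -0.0, -1.0]]
contact_force: [-1.0, 0.1, -0.3]
width: 0.0138
finger_force: 50.0
```

```bash
cat > j.py <<'E'
from h import *
import sys
s=observe();R=np.array(s['tool_rot']);G=np.array(s['eef_pos'])-R[:,2]*grip_depth
print(s['t'],np.round(s['eef_pos'],4),np.round(s['contact_force'],1),'pred spout',np.round(G+R@[.0965,.0005,.077],4))
for c in ['top','side','wrist']:
    im=wrist() if c=='wrist' else save(c,c+sys.argv[1]+'.png')
    for t in ['spout_tip','funnel_grip','open_jar','jar_mouth']:
        for r in place_of(c,t)[:3]:
            p=np.array(r['point'])
            if p[1]>-.3 and r['score']>.3: print(c,t,round(r['score'],2),np.round(p,4),proj(im,p),'rel',np.round(R.T@(p-G),4) if 'ja' not in t else '')
a=cv2.imread('pics/side%s.png'%sys.argv[1])[150:300,260:440]; cv2.imwrite('pics/side%sc.png'%sys.argv[1],cv2.resize(a,(720,600),interpolation=cv2.INTER_CUBIC))
E
python3 j.py 2
```

```text
18.1 [ 0.4788 -0.2093  0.2336] [-1.   0.1 -0.3] pred spout [ 0.5672 -0.1706  0.1753]
top spout_tip 0.7 [ 0.5689 -0.1714  0.1776] [371.4 194.7] rel [0.0977 0.0019 0.0747]
top funnel_grip 0.72 [ 0.4825 -0.2107  0.2529] [386.8 222.6] rel [ 0.0028  0.0028 -0.0006]
top jar_mouth 0.55 [ 0.5747 -0.18    0.1269] [372. 197.] rel 
side spout_tip 0.68 [ 0.5663 -0.1725  0.1727] [349.  208.2] rel [0.0949 0.0019 0.0796]
side spout_tip 0.64 [ 0.4812  0.0098 -0.001 ] [308.5 236.1] rel [ 0.0909 -0.1992  0.2533]
side funnel_grip 0.87 [ 0.4793 -0.2098  0.2555] [311.8 182.5] rel [ 0.0003  0.0007 -0.0032]
side open_jar 0.74 [ 0.5715 -0.1802  0.0419] [350.2 258. ] rel 
side jar_mouth 0.86 [ 0.5738 -0.182   0.1287] [352.3 226.8] rel 
wrist spout_tip 0.82 [ 0.5668 -0.1688  0.175 ] [315.1  69.5] rel [ 0.0969 -0.0013  0.0773]
wrist funnel_grip 0.56 [ 0.4798 -0.2079  0.2467] [315.1 257.6] rel [ 0.0015 -0.0008  0.0056]
wrist open_jar 0.65 [ 0.5721 -0.1826  0.0429] [331.2  85.8] rel 
wrist jar_mouth 0.58 [ 0.5702 -0.1825  0.1292] [334.1  80. ] rel
```

View pics/side2c.png

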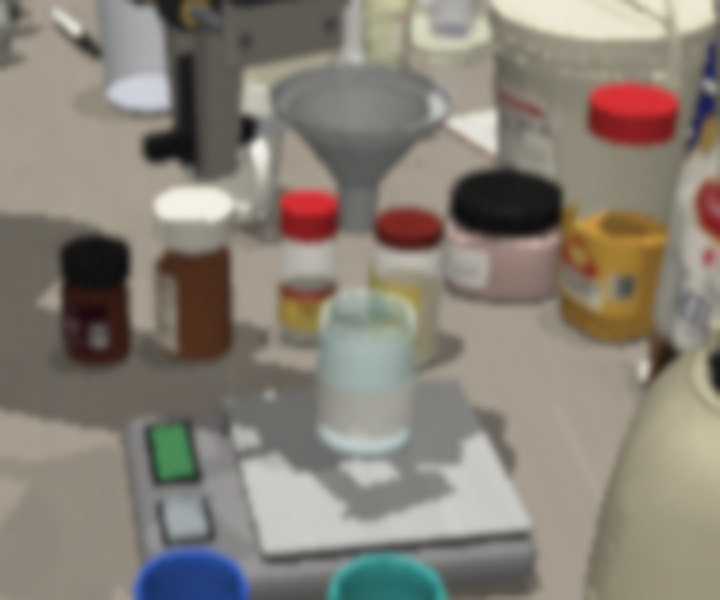

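Side crop: the funnel is upright with its spout tip at (360,228), and the jar mouth is at (367,310). The row jars and pan are undisturbed and the key is up. About 1 cm of correction remains, plus lowering.

>>> drive_tool --plan '[{"slide": [0.05,0.2,0],"turn": [0,0,0],"claw": -1},{"slide": [0,0.3,0],"turn": [0,0,0],"claw": -1},{"slide": [0,0.07,0.3],"turn": [0,0,0],"claw": -1},{"slide": [0,0,0.3],"turn": [0,0,0],"claw": -1},{"slide": [0,0,0.3],"turn": [0,0,0],"claw": -1},{"slide": [0,0,0.3],"turn": [0,0,0],"claw": -1},{"slide": [0,0,0.2],"turn": [0,0,0],"claw": -1},{"slide": [0,0,0],"turn": [0,0,0],"claw": -1},{"slide": [0,0,0],"turn": [0,0,0],"claw": -1},{"slide": [0,0,0],"turn": [0,0,0],"claw": -1},{"slide": [0,0,0],"turn": [0,0,0],"claw": -1}]'

```text
t: 19.77
eef_pos: [0.4846, -0.22, 0.2059]
tool_rot: [[0.915, 0.404, 0.001], [0.404, -0.915, -0.0], [0.0, 0.0, -1.0]]
contact_force: [0.1, -0.3, -0.7]
width: 0.0134
finger_force: 50.0
```

```bash
python3 j.py 3
```

```text
19.7667 [ 0.4846 -0.22    0.2059] [ 0.1 -0.3 -0.7] pred spout [ 0.5731 -0.1814  0.1476]
top spout_tip 0.72 [ 0.5725 -0.1797  0.1495] [373. 196.] rel [ 0.0966 -0.0013  0.0751]
top spout_tip 0.61 [ 0.5688 -0.1827  0.0462] [369.  204.5] rel [ 9.200e-02 -1.000e-04  1.784e-01]
top funnel_grip 0.48 [ 0.5759 -0.1818  0.1511] [373.9 194.9] rel [0.0989 0.002  0.0736]
top open_jar 0.64 [ 0.5736 -0.1826  0.0424] [369.  203.3] rel 
top open_jar 0.5 [ 0.5792 -0.1785  0.1504] [372.9 193.7] rel 
top jar_mouth 0.47 [ 0.5771 -0.179   0.1266] [371.8 196.2] rel 
side spout_tip 0.92 [ 0.575  -0.1817  0.1464] [353. 220.] rel [0.0981 0.0015 0.0783]
side funnel_grip 0.56 [ 0.4869 -0.2192  0.2286] [315.8 195.8] rel [ 0.0024  0.0002 -0.004 ]
side open_jar 0.56 [ 0.5726 -0.1817  0.0397] [350.8 259.1] rel 
side jar_mouth 0.92 [ 0.5719 -0.1808  0.1314] [351.5 225.6] rel 
wrist funnel_grip 0.75 [ 0.4895 -0.2189  0.2224] [320.2 254.2] rel [0.0049 0.001  0.0022]
wrist open_jar 0.83 [ 0.5714 -0.1853  0.0412] [322.2  86.8] rel 
wrist jar_mouth 0.6 [ 0.5692 -0.183   0.1285] [319.1  79.7] rel
```

>>> drive_tool --plan '[{"slide": [0,0,0.2],"turn": [0,0,0],"claw": -1},{"slide": [0,0,0.2],"turn": [0,0,0],"claw": -1},{"slide": [0,0,0.1],"turn": [0,0,0],"claw": -1},{"slide": [0,0,0],"turn": [0,0,0],"claw": -1},{"slide": [0,0,0],"turn": [0,0,0],"claw": -1},{"slide": [0,0,0],"turn": [0,0,0],"claw": -1},{"slide": [0,0,0],"turn": [0,0,0],"claw": -1},{"slide": [0,0,0],"turn": [0,0,0],"claw": -1},{"slide": [0,0,0],"turn": [0,0,0],"claw": -1}]'

```text
t: 21.27
eef_pos: [0.4845, -0.2199, 0.1957]
tool_rot: [[0.915, 0.404, 0.0], [0.404, -0.915, -0.0], [0.0, 0.0, -1.0]]
contact_force: [-0.1, 0.4, -0.5]
width: 0.0136
finger_force: 50.0
```

```bash
python3 j.py 4; cp pics/side4c.png pics/x.png; python3 -c "
import cv2
a=cv2.imread('pics/side4.png')[170:270,300:400]; cv2.imwrite('pics/side4d.png',cv2.resize(a,(600,600),interpolation=cv2.INTER_CUBIC))"
```

```text
21.2667 [ 0.4845 -0.2199  0.1957] [-0.1  0.4 -0.5] pred spout [ 0.5729 -0.1814  0.1374]
top spout_tip 0.58 [ 0.5759 -0.1815  0.1398] [373.2 195.8] rel [0.0992 0.0018 0.0746]
top open_jar 0.63 [ 0.5746 -0.1827  0.0449] [369.1 202.8] rel 
top jar_mouth 0.45 [ 0.5623  0.0183 -0.003 ] [306.5 200.7] rel 
top jar_mouth 0.39 [ 0.5752 -0.178   0.1277] [371.4 196.7] rel 
side spout_tip 0.78 [ 0.5732 -0.1824  0.1352] [352.2 224.5] rel [0.0963 0.0015 0.0792]
side funnel_grip 0.89 [ 0.4861 -0.2195  0.2171] [315.5 200.8] rel [ 0.0017  0.0003 -0.0027]
side open_jar 0.88 [ 0.5736 -0.1842  0.0392] [351.3 259.8] rel 
side jar_mouth 0.68 [ 0.5741 -0.1826  0.1306] [352.5 226.2] rel 
wrist spout_tip 0.59 [ 0.5737 -0.1794  0.1341] [316.8  68.3] rel [ 0.098  -0.001   0.0803]
wrist funnel_grip 0.83 [ 0.4875 -0.2163  0.2119] [313.7 255.3] rel [ 0.0042 -0.0021  0.0025]
wrist open_jar 0.79 [ 0.5723 -0.1846  0.0413] [322.1  84.7] rel 
wrist jar_mouth 0.96 [ 0.5677 -0.185   0.1282] [321.   81.9] rel
```

View pics/side4d.png

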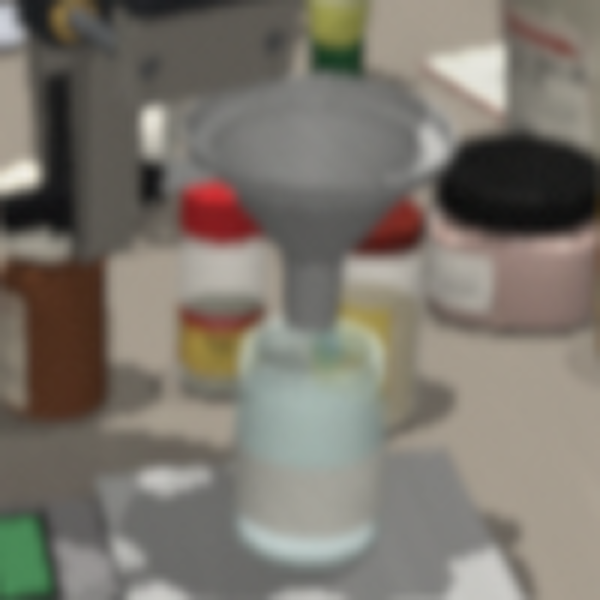

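Side crop: the spout tip (313,330) is centred just above the jar's rim (centre about 314,348). The funnel is upright and the jar is untouched. Handing in.

```bash
python3 -c "
from plant import *
print(sign_off())"
```

```text
the job is handed in; nothing more can be done
None
```

I handed the job in at about 21 s: the tare key was pressed fully down (17.5 N at the stop) and released, and the funnel is now held upright and still, about 1 cm above the open jar's rim and within 2–3 mm of its centre by the cameras; the pan, open jar, mug and row jars looked undisturbed in the pictures.

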